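# Rock the jammed locating block out of the roller nest

## Task

The steel locating block is jammed in the slot of the roller assembly nest. Grip it and rock it side to side along the slot, several clear swings each way, working it up a little with every swing until it comes free; a straight pull would only lift the nest, which stands loose on its dowels and must stay down on the bench. Finish still gripping the block, holding it still and upright in the air just clear above its slot, a finger's breadth or two, and leave the rollers and everything else where they are.

Things in the scene. Friction and masses are not known exactly. Their poses are not given: they have to be found in the camera images.
- block: Locating block of bare steel, 85 mm tall, 0.17 to 0.35 kg, upright in the nest's slot at the start. Origin: centre of its underside; z up, x through its thickness, y along the slot. From the bottom: foot 10 x 10 mm, 8 mm high; tongue 16 mm thick (x), 36 mm wide (y), from 8 to 42 mm; flat-sided grip 16 mm thick (x), 28 mm wide (y), from 42 to 85 mm. The foot starts 33 mm below the slot mouth.
- block_grip (a point): Middle of the block's grip, on its axis, 68 mm above its underside (35 mm above the slot mouth at the start, when the grip spans 9 to 52 mm above the mouth); axes as the block's.
- slot_mouth (a point): Centre of the slot's opening, on the flat top of the nest's aluminium slot housing (59 mm in x, 66 mm in y), 45 mm above the bench; fixed to the nest. z up, y along the slot (the way to rock), x across it. The slot is 46 mm long in y, so the block can swing about 0.25 rad either way; there is no play in x.
- jaw_mid (a point): Point 13 mm below the slot mouth, between two sprung brass jaws, 30 mm wide and 12 mm high, that press on the tongue's faces. A straight pull takes 30 to 46 N. While the block swings to and fro about this point (turning about the slot's x; about 0.5 N m) it slides up with well under half of that, 2 to 3 mm a swing. It leaves the jaws after rising 18 mm, the slot after 33 mm.
- nest (a joint): Lift of the nest off the bench in m: 0 when down, grows upward. The nest is a dark steel plate 200 mm (x) by 130 mm (y), 12 mm thick, that cannot slide or turn; only its weight, about 24 N, holds it down. The slot's centre lies 50 mm from the plate's centre towards its -x end; a round boss, 44 mm high, stands 98 mm from the slot along +x.
- roller_nest: Bystander: plain black rubber roller with a steel hub, 48 mm across, 22 mm high, lying flat with its bore upright; origin at the centre of its underside. It stands on the nest's plate, around the boss.
- roller_a: Bystander: plain black rubber roller with a steel hub, 48 mm across, 22 mm high, lying flat with its bore upright; origin at the centre of its underside. It lies on the bench close to the nest, on its +y side.
- roller_b: Bystander: plain black rubber roller with a steel hub, 48 mm across, 22 mm high, lying flat with its bore upright; origin at the centre of its underside. It lies on the bench close to the nest, on its -y side.
- jig_plate: Bystander: black plate with four holes, 70 x 70 x 14 mm, flat on the bench on the right; origin at the centre of its underside.
- wrench: Bystander: steel wrench lying on the bench on the left; origin under its middle.
- oil_bottle: Bystander: grey bottle with black cap, 56 mm across, 160 mm tall, standing on the right; origin at the centre of its underside.
- parts_bin: Bystander: orange open-fronted parts bin, 150 x 110 x 75 mm, on the bench on the left; origin at the centre of its underside.

How it is judged:
By the outcome, as a careful person would: the job done as asked, in the order asked, and still so for the second after the job is handed in, while the arm keeps its last pose, push and grip.
It also fails if it takes over 48 s, if anything falls off the work surface, if the arm or the gripper's body presses on something with over 40 N, if the wrist force passes 120 N, or if a joint passes its speed limit or range.

## Robot

A 7-joint arm with a two-finger parallel gripper is mounted at the origin on the work surface. World frame = base frame: x ahead of the robot, y to its left, z up, the work surface at z = 0. Lengths are in m, angles in rad, forces in N, time in s.
With the tool pointing down it reaches from about 0.4 to 0.85 m from the base axis. Payload 4.5 kg.
Tool frame: the origin (TCP) lies midway between the tips of the shut fingers; the grasp point (between the pads) lies 19 mm behind it; z points along the fingers, y is the line along which they close (so a half turn about z gives the same grasp; the last joint's range is limited). The gripper opens to 88 mm and grips with 3 to 60 N. Pads are 18 mm wide; open, the fingers measure 123 mm over their backs; the gripper's body (75 mm by 187 mm) begins 45 mm behind the grasp point.
Start: joints at [1.208, 0.689, -0.195, 1.565, 0.157, 0.902, -0.215], TCP at [0.242, -0.576, 0.239] pointing down, gripper open.
Joint ranges: [-3.01, 3.01], [-0.46, 2.08], [-1.47, 1.51], [0.13, 2.56], [-1, 4.14], [0.04, 2.09], [-2.66, 2.66]. Speed limits (rad/s): [2.57, 2.57, 3.14, 3.14, 3.14, 3.14, 3.14].

## Interface

Orientations are given as a unit quaternion [x, y, z, w].
In Python, from plant import get_state, viewer, workorder gives the robot as it stands. The module is installed in compiled form; this text tells all that it offers.
- The arm moves only by the tool step_arm, never from a script. Its argument "motion" is a list of rows, each an object of numbers: "wx", "wy", "wz": the turn, a rotation vector about the tool's x, y, z each as a share of 180 degrees, from -1 to 1; "dx", "dy", "dz": the shift along the tool's x, y, z each as a share of 8 cm, from -1 to 1; "claw": the finger opening in mm, from 0 to 88.1. A call has 1 to 8 rows; each row is the pose to reach, as a shift and turn from the pose commanded when the call began, along the tool's axes at that moment, turning the shorter way round; what a row does not reach only later rows make up. A row lasts 1/10 s, in which the tool goes at most 50 mm and 8.59 degrees, less where a joint would pass 70% of its speed; a pose out of reach is approached as far as the arm can. A call with a number of a shift or a turn outside -1 to 1 is refused whole. A call with a gripper value outside its range is refused whole. The fingers move at their own pace and stop on an object; "force" is the grip in N (left out, the last holds). Time passes only in rows, so rows that repeat a pose let the fingers close. It gives the time, the measured TCP pose, the force, the opening and the grip force at its end, in the units of the state.
- get_state(): the state, without advancing time (a new reading comes with each control period).
- viewer.snapshot(name): name is "scene" or "top" or "wrist"; returns (picture, depth): 420x560x3 uint8, red, green, blue; 420x560 float32, m along the optical axis (not along the pixel's ray), 0 where there is no reading.
- viewer.calibration(name): a dict with "vfov" (degrees; the focal length in pixels is half the picture's height over the tangent of half this angle, whatever the lens; pixels are square), "cx", "cy" (the principal point, pixels), "extrinsics" (4x4, takes a point from camera to world coordinates). Camera axes: x right, y down, z forward; pixel columns grow to the right and rows downward; lengths in m; the calibration is good to about 2 mm. A picture is of the moment at which its call begins: read the wrist's pose just before it. calibration takes no time and is no camera call; for the wrist camera it gives the pose at the moment of the call.
- workorder.finish_job(): hands the job in; it is judged then, once.
The state is a dict: "clock": time; "q": joint angles; "qd": joint speeds; "joint_torque": joint torques, N m; "tool_pos": TCP position; "eef_rot": TCP orientation; "contact_force": force on the tool from outside, world axes, zero at the start; "moment": the same for the moment, N m; "opening": opening from 0.0 (shut) to 1.0 (fully open); "finger_force": force on a finger pad.
Only numpy, scipy, OpenCV 4.12 (cv2) and the standard library are available. Lean on these libraries where they do the work, as an engineer would, in place of code of your own. Each camera call takes 0.05 s, during which the arm holds its last target. There are 200 camera calls.

## Working session

There is one attempt and no reset: what is moved stays moved. The work goes in short steps, Python scripts to look and compute and a tool call to move; the robot and the scene stay as the last step left them, time stands still between calls to the robot, and variables do not carry over. Pictures are saved under pics/ and viewed, at most 10 in all, crops included, and the job is handed in when it is done.

Besides the shell and the picture viewer there is one more tool, called after "Call:" in YAML: its name, and indented under it one key for each argument. step_arm: Moves the arm, as the interface text tells. Shift numbers are shares of 8 cm and turn numbers shares of 180 degrees, none past 1 either way. Its arguments: {"type":"object","properties":{"motion":{"type":"array","items":{"type":"object","properties":{"wx":{"type":"number","minimum":-1,"maximum":1},"wy":{"type":"number","minimum":-1,"maximum":1},"wz":{"type":"number","minimum":-1,"maximum":1},"dx":{"type":"number","minimum":-1,"maximum":1},"dy":{"type":"number","minimum":-1,"maximum":1},"dz":{"type":"number","minimum":-1,"maximum":1},"claw":{"type":"number"}}}},"force":{"type":"number"}},"required":["motion"]}

```bash
mkdir -p pics; cat > h.py <<'E'
import numpy as np, cv2
from plant import get_state, viewer, workorder
from scipy.spatial.transform import Rotation as R
def snap(n,f):
    c=viewer.calibration(n); p,d=viewer.snapshot(n)
    cv2.imwrite('pics/'+f+'.png',p[:,:,::-1]); np.savez('pics/'+f+'.npz',d=d,vf=c['vfov'],cx=c['cx'],cy=c['cy'],E=c['extrinsics'])
def world(f):
    z=np.load('pics/'+f+'.npz'); d=z['d']; h,w=d.shape
    fl=h/2/np.tan(np.radians(z['vf'])/2); v,u=np.mgrid[:h,:w]
    P=np.stack([(u-z['cx'])/fl*d,(v-z['cy'])/fl*d,d],-1)
    return P@z['E'][:3,:3].T+z['E'][:3,3]
E
python3 -c "
from h import *
s=get_state();print(s)
snap('top','top0');snap('scene','scene0')
print(viewer.calibration('top'))
"
```

```text
{'clock': 0.0, 'q': array([ 1.20777801,  0.68998861, -0.19449589,  1.56634593,  0.15731311,
        0.9025354 , -0.21511548]), 'qd': array([-6.55608333e-04,  1.89737404e-04, -6.36789629e-05, -5.34659507e-04,
       -1.18148780e-03, -8.53091253e-05, -6.17176604e-05]), 'joint_torque': array([-3.26843856e-04, -5.27572775e+01, -1.26779348e+00, -1.53433013e+01,
       -5.27966477e-02,  6.39365986e-03,  1.69501700e-04]), 'tool_pos': array([ 0.24124288, -0.57586337,  0.23790621]), 'eef_rot': array([ 9.80374711e-01,  1.97140906e-01, -2.65185838e-04, -9.04462029e-04]), 'contact_force': array([-0.18839146, -0.1925358 , -0.10408371]), 'moment': array([ 0.03430793,  0.05201265, -0.02310536]), 'finger_force': 0.0, 'opening': 1.0027539505221827}
{'vfov': 54.319150254632106, 'cx': 282.16990380355554, 'cy': 212.5843456842316, 'extrinsics': array([[-0.00777076, -0.98424011,  0.1766664 ,  0.39485689],
       [-0.99996535,  0.00712129, -0.00431   ,  0.00766211],
       [ 0.00298398, -0.17669377, -0.98426135,  1.07191666],
       [ 0.        ,  0.        ,  0.        ,  1.        ]])}
```

View pics/top0.png

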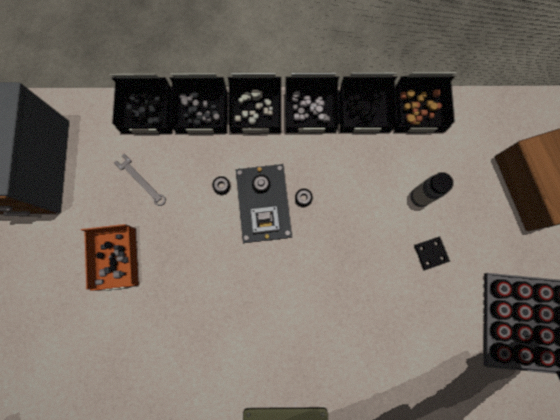

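View pics/scene0.png

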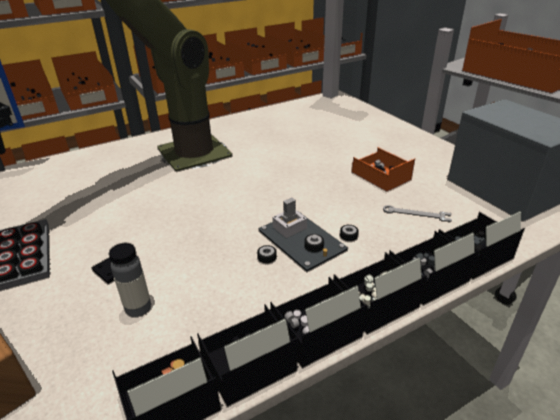

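The top view shows the nest at about (264,204), with the slot housing at (264,219) on the robot side, the boss and roller at (262,183), and rollers a and b at (221,185) and (303,197). The scene view shows the block standing upright in the housing at (290,210).

```bash
python3 -c "
from h import *
for f,(r0,r1,c0,c1) in {'top0':(155,250,205,320),'scene0':(190,275,250,360)}.items():
    W=world(f)[r0:r1,c0:c1].reshape(-1,3)
    for lo,hi in((.008,.017),(.04,.052),(.085,.11)):
        m=W[(W[:,2]>lo)&(W[:,2]<hi)]
        if lo<.06: m=m[np.hypot(*(m[:,:2]-np.median(m[:,:2],0)).T)<.13]
        if len(m)<4: print(f,lo,len(m));continue
        print(f,lo,len(m),m.mean(0).round(4),m.min(0).round(3),m.max(0).round(3),cv2.minAreaRect(m[:,:2].astype(np.float32)))
im=cv2.imread('pics/top0.png')[150:255,200:325]
cv2.imwrite('pics/c0.png',cv2.resize(im,None,fx=5.5,fy=5.5,interpolation=cv2.INTER_CUBIC))
s=get_state();print(R.from_quat(s['eef_rot']).as_matrix().round(3))
"
```

```text
top0 0.008 2708 [0.6156 0.0524 0.0128] [ 0.508 -0.068  0.008] [0.725 0.178 0.017] ((0.619172990322113, 0.04874470829963684), (0.23671047389507294, 0.20552879571914673), 28.577898025512695)
top0 0.04 380 [0.5696 0.048  0.0456] [0.532 0.014 0.04 ] [0.668 0.083 0.052] ((0.6012052297592163, 0.05130874738097191), (0.13470511138439178, 0.06595348566770554), 5.94521951675415)
top0 0.085 85 [0.5628 0.0471 0.0972] [0.555 0.033 0.085] [0.572 0.062 0.103] ((0.5632849335670471, 0.04728398472070694), (0.016042102128267288, 0.027959421277046204), 9.58469009399414)
scene0 0.008 1872 [0.6406 0.0433 0.0115] [ 0.518 -0.077  0.008] [0.722 0.158 0.017] ((0.6266436576843262, 0.029148295521736145), (0.21889442205429077, 0.2043689638376236), 19.528974533081055)
scene0 0.04 296 [0.581  0.0439 0.0444] [0.536 0.013 0.04 ] [0.671 0.084 0.052] ((0.6033728122711182, 0.050298336893320084), (0.13579228520393372, 0.06952216476202011), 2.7499616146087646)
scene0 0.085 88 [0.5684 0.0463 0.093 ] [0.557 0.033 0.085] [0.577 0.062 0.098] ((0.5663933753967285, 0.04791886359453201), (0.018018215894699097, 0.02853528968989849), 6.974447727203369)
[[ 0.922  0.387 -0.001]
 [ 0.387 -0.922  0.001]
 [-0.    -0.002 -1.   ]]
```

View pics/c0.png

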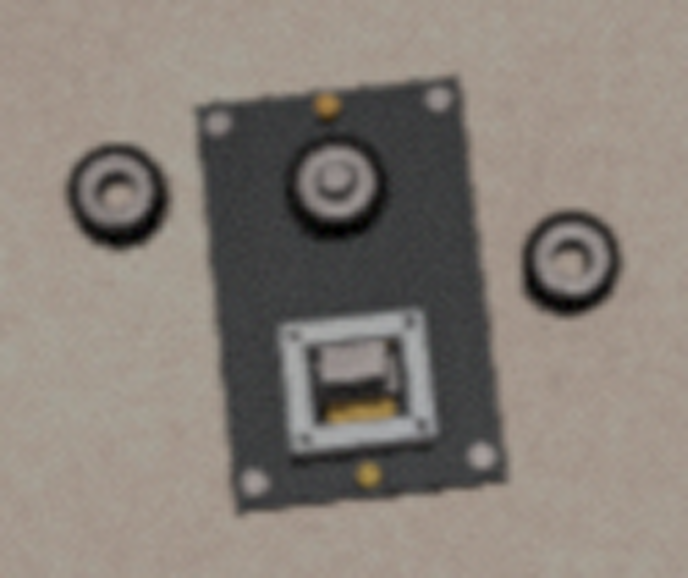

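The nest is yawed about +6°, and the block is at about (0.565, 0.047) with its top at z≈0.098, matching the expected 0.097. I'll grip along the slot (y) so that rocking is held positively. First I'll move over the block.

Call:
step_arm:
  motion:
    - {"dx":0.48,"dy":-0.4,"dz":0.07,"claw":88}
    - {"dx":0.96,"dy":-0.8,"dz":0.14,"claw":88}
    - {"dx":0.96,"dy":-0.8,"dz":0.14,"claw":88}
  force: 50

```text
$.motion[0]: bad value
```

Call:
step_arm:
  motion:
    - {"dx":0.48,"dy":-0.4,"dz":0.07,"claw":88}
    - {"dx":0.96,"dy":-0.8,"dz":0.14,"claw":88}
    - {"dx":0.96,"dy":-0.8,"dz":0.14,"claw":88}

```text
$.motion[0]: bad value
```

Call:
step_arm:
  motion:
    - {"dx":0.48,"dy":-0.4,"dz":0.07,"claw":88}
    - {"dx":0.96,"dy":-0.8,"dz":0.14,"claw":88}
    - {"dx":0.96,"dy":-0.8,"dz":0.14,"claw":88}

```text
$.motion[0]: bad value
```

Call:
step_arm:
  motion:
    - {"dx":0.48,"dy":-0.4,"dz":0.07,"wx":0,"wy":0,"wz":0,"claw":88}
    - {"dx":0.96,"dy":-0.8,"dz":0.14,"wx":0,"wy":0,"wz":0,"claw":88}
    - {"dx":0.96,"dy":-0.8,"dz":0.14,"wx":0,"wy":0,"wz":0,"claw":88}
  force: 50

```text
clock: 0.4
tool_pos: [0.2919, -0.4798, 0.2266]
eef_rot: [0.979, 0.202, 0.001, -0.004]
contact_force: [0.2, -0.6, 0.3]
opening: 0.999
finger_force: 0.0
```

Call:
step_arm:
  motion:
    - {"dx":0.48,"dy":-0.4,"dz":0.07,"wx":0,"wy":0,"wz":0,"claw":88}
    - {"dx":0.96,"dy":-0.8,"dz":0.14,"wx":0,"wy":0,"wz":0,"claw":88}
    - {"dx":0.96,"dy":-0.8,"dz":0.14,"wx":0,"wy":0,"wz":0,"claw":88}

```text
clock: 0.7
tool_pos: [0.3376, -0.3918, 0.2157]
eef_rot: [0.979, 0.203, 0.001, -0.003]
contact_force: [0.3, 0.5, -0.3]
opening: 0.997
finger_force: 0.0
```

Call:
step_arm:
  motion:
    - {"dx":0.48,"dy":-0.4,"dz":0.07,"wx":0,"wy":0,"wz":0,"claw":88}
    - {"dx":0.96,"dy":-0.8,"dz":0.14,"wx":0,"wy":0,"wz":0,"claw":88}
    - {"dx":0.96,"dy":-0.8,"dz":0.14,"wx":0,"wy":0,"wz":0,"claw":88}

```text
clock: 1.0
tool_pos: [0.3836, -0.3035, 0.2046]
eef_rot: [0.979, 0.203, 0.001, -0.002]
contact_force: [-0.0, -0.3, 0.8]
opening: 0.999
finger_force: 0.0
```

Call:
step_arm:
  motion:
    - {"dx":0.48,"dy":-0.4,"dz":0.07,"wx":0,"wy":0,"wz":0,"claw":88}
    - {"dx":0.96,"dy":-0.8,"dz":0.14,"wx":0,"wy":0,"wz":0,"claw":88}
    - {"dx":0.96,"dy":-0.8,"dz":0.14,"wx":0,"wy":0,"wz":0,"claw":88}

```text
clock: 1.3
tool_pos: [0.4298, -0.2149, 0.1935]
eef_rot: [0.979, 0.203, 0.001, -0.002]
contact_force: [-0.4, 0.5, -0.3]
opening: 0.998
finger_force: 0.0
```

Call:
step_arm:
  motion:
    - {"dx":0.48,"dy":-0.4,"dz":0.07,"wx":0,"wy":0,"wz":0,"claw":88}
    - {"dx":0.96,"dy":-0.8,"dz":0.14,"wx":0,"wy":0,"wz":0,"claw":88}
    - {"dx":0.96,"dy":-0.8,"dz":0.14,"wx":0,"wy":0,"wz":0,"claw":88}

```text
clock: 1.6
tool_pos: [0.4759, -0.126, 0.1823]
eef_rot: [0.979, 0.203, 0.002, -0.002]
contact_force: [-0.8, -0.3, 0.4]
opening: 1.0
finger_force: 0.0
```

Call:
step_arm:
  motion:
    - {"dx":0.47,"dy":-0.39,"dz":0.07,"wx":0,"wy":0,"wz":0,"claw":88}
    - {"dx":0.94,"dy":-0.77,"dz":0.13,"wx":0,"wy":0,"wz":0,"claw":88}
    - {"dx":0.94,"dy":-0.77,"dz":0.13,"wx":0,"wy":0,"wz":0,"claw":88}

```text
clock: 1.9
tool_pos: [0.5212, -0.0401, 0.172]
eef_rot: [0.979, 0.202, 0.002, -0.002]
contact_force: [0.0, 0.6, 0.1]
opening: 0.998
finger_force: 0.0
```

Call:
step_arm:
  motion:
    - {"dx":0.47,"dy":-0.39,"dz":0.07,"wx":0,"wy":0,"wz":0.04,"claw":88}
    - {"dx":0.94,"dy":-0.77,"dz":0.13,"wx":0,"wy":0,"wz":0.08,"claw":88}
    - {"dx":0.94,"dy":-0.77,"dz":0.13,"wx":0,"wy":0,"wz":0.097,"claw":88}
    - {"dx":0.94,"dy":-0.77,"dz":0.13,"wx":0,"wy":0,"wz":0.097,"claw":88}
    - {"dx":0.94,"dy":-0.77,"dz":0.13,"wx":0,"wy":0,"wz":0.097,"claw":88}

```text
clock: 2.4
tool_pos: [0.5627, 0.0362, 0.1618]
eef_rot: [0.999, 0.046, -0.001, 0.001]
contact_force: [0.8, -0.1, 0.0]
opening: 0.996
finger_force: 0.0
```

```bash
python3 -c "
from h import *
snap('wrist','w1')
s=get_state();print(s['tool_pos'],R.from_quat(s['eef_rot']).as_matrix().round(3))
W=world('w1').reshape(-1,3); W=W[np.hypot(W[:,0]-.565,W[:,1]-.047)<.055]
for lo,hi in((.038,.052),(.09,.11)):
    m=W[(W[:,2]>lo)&(W[:,2]<hi)]
    print(lo,len(m),m.mean(0).round(4),m.min(0).round(3),m.max(0).round(3),cv2.minAreaRect(m[:,:2].astype(np.float32)) if len(m)>5 else 0)
"
```

```text
[0.56265127 0.03605446 0.16194839] [[ 0.996  0.09  -0.001]
 [ 0.09  -0.996 -0.002]
 [-0.001  0.002 -1.   ]]
0.038 2896 [0.569  0.0493 0.0446] [0.53  0.013 0.038] [0.596 0.085 0.052] ((0.562730073928833, 0.04920174926519394), (0.05949690192937851, 0.06619159132242203), 6.473284721374512)
0.09 903 [0.564  0.0492 0.0969] [0.553 0.035 0.09 ] [0.572 0.064 0.1  ] ((0.5628945231437683, 0.04911591857671738), (0.016551537439227104, 0.028111247345805168), 5.91358757019043)
```

View pics/w1.png

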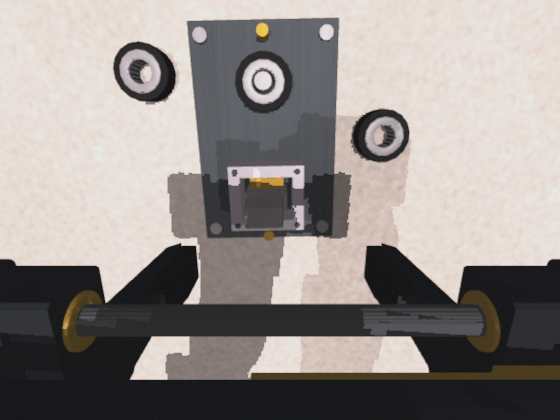

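The wrist view shows the housing at (265,198) with the block standing in it and the open fingers straddling its line. The fitted rectangles match the given sizes: housing 59.5×66.2 mm, grip 16.5×28.1 mm. The centre is (0.563, 0.049), yaw about 6°.

Call:
step_arm:
  motion:
    - {"dx":0.017,"dy":-0.163,"dz":0.3,"wx":0,"wy":0,"wz":-0.005,"claw":88}
    - {"dx":0.017,"dy":-0.163,"dz":0.7,"wx":0,"wy":0,"wz":-0.005,"claw":88}
    - {"dx":0.017,"dy":-0.163,"dz":1,"wx":0,"wy":0,"wz":-0.005,"claw":88}
    - {"dx":0.017,"dy":-0.163,"dz":1,"wx":0,"wy":0,"wz":-0.005,"claw":88}
    - {"dx":0.017,"dy":-0.163,"dz":1,"wx":0,"wy":0,"wz":-0.005,"claw":88}
    - {"dx":0.017,"dy":-0.163,"dz":1,"wx":0,"wy":0,"wz":-0.005,"claw":88}

```text
clock: 3.05
tool_pos: [0.5643, 0.0511, 0.0833]
eef_rot: [0.999, 0.053, 0.001, 0.0]
contact_force: [-0.6, -1.0, 0.2]
opening: 0.999
finger_force: 0.0
```

```bash
python3 -c "
from h import *
s=get_state();M=R.from_quat(s['eef_rot']).as_matrix();print(s['tool_pos'],M.round(4),s['contact_force'],s['moment'],s['opening'])
print(M.T@(np.array([.5628,.0492,.062])-s['tool_pos'])/.08)"
```

```text
[0.56428268 0.05105169 0.08334225] [[ 9.943e-01  1.065e-01  2.400e-03]
 [ 1.065e-01 -9.943e-01 -1.000e-04]
 [ 2.400e-03  3.000e-04 -1.000e+00]] [-0.6409313  -1.04032429  0.2339876 ] [-0.0145934   0.03259653  0.00182577] 0.9987317986064245
[-0.02152677  0.02095717  0.26673429]
```

Call:
step_arm:
  motion:
    - {"dx":-0.02,"dy":0.02,"dz":0.13,"wx":0,"wy":0,"wz":0,"claw":88}
    - {"dx":-0.02,"dy":0.02,"dz":0.27,"wx":0,"wy":0,"wz":0,"claw":60}
    - {"dx":-0.02,"dy":0.02,"dz":0.27,"wx":0,"wy":0,"wz":0,"claw":45}
    - {"dx":-0.02,"dy":0.02,"dz":0.27,"wx":0,"wy":0,"wz":0,"claw":35}
    - {"dx":-0.02,"dy":0.02,"dz":0.27,"wx":0,"wy":0,"wz":0,"claw":35}
  force: 20

```text
clock: 3.55
tool_pos: [0.562, 0.0503, 0.0604]
eef_rot: [0.999, 0.054, 0.0, 0.0]
contact_force: [-0.5, -0.8, -0.4]
opening: 0.66
finger_force: 0.0
```

```bash
python3 -c "
from h import *
s=get_state();M=R.from_quat(s['eef_rot']).as_matrix();print(s['tool_pos'],s['contact_force'],s['moment'],s['opening']*88.1,s['finger_force'])
print(M.T@(np.array([.5628,.0492,.062])-s['tool_pos'])/.08)"
```

```text
[0.56201024 0.05026736 0.06036176] [-0.52364736 -0.79962604 -0.40351119] [ 0.01523993 -0.00289982 -0.01570748] 58.18679665543962 0.0
[ 0.00838112  0.01432888 -0.02047573]
```

Call:
step_arm:
  motion:
    - {"dx":0.01,"dy":0.014,"dz":-0.02,"wx":0,"wy":0,"wz":0,"claw":20}
    - {"dx":0.01,"dy":0.014,"dz":-0.02,"wx":0,"wy":0,"wz":0,"claw":20}
    - {"dx":0.01,"dy":0.014,"dz":-0.02,"wx":0,"wy":0,"wz":0,"claw":20}
    - {"dx":0.01,"dy":0.014,"dz":-0.02,"wx":0,"wy":0,"wz":0,"claw":20}
    - {"dx":0.01,"dy":0.014,"dz":-0.02,"wx":0,"wy":0,"wz":0,"claw":20}
    - {"dx":0.01,"dy":0.014,"dz":-0.02,"wx":0,"wy":0,"wz":0,"claw":20}
    - {"dx":0.01,"dy":0.014,"dz":-0.02,"wx":0,"wy":0,"wz":0,"claw":20}
  force: 60

```text
clock: 4.25
tool_pos: [0.563, 0.0491, 0.0621]
eef_rot: [0.999, 0.054, 0.0, 0.0]
contact_force: [0.3, -0.9, 3.4]
opening: 0.311
finger_force: 60.0
```

```bash
python3 -c "
from h import *
s=get_state();M=R.from_quat(s['eef_rot']).as_matrix();print(s['clock'],s['tool_pos'],M.round(4),s['contact_force'],s['moment'],s['opening']*88.1,s['finger_force'])"
```

```text
4.25 [0.56295342 0.04905846 0.06208758] [[ 9.942e-01  1.075e-01  4.000e-04]
 [ 1.075e-01 -9.942e-01 -2.000e-04]
 [ 4.000e-04  2.000e-04 -1.000e+00]] [ 0.28891276 -0.91997053  3.43017116] [-0.07645191  0.05330738  0.06769115] 27.359569464630784 59.99939449131489
```

Gripped: opening 27.4 mm, 60 N. Now the first rocking cycle, with the pivot 30 mm below the TCP and about 3 mm of rise.

Call:
step_arm:
  motion:
    - {"dx":0,"dy":0.049,"dz":-0.002,"wx":0.041,"wy":0,"wz":0,"claw":20}
    - {"dx":0,"dy":0.084,"dz":0,"wx":0.07,"wy":0,"wz":0,"claw":20}
    - {"dx":0,"dy":0.058,"dz":-0.007,"wx":0.048,"wy":0,"wz":0,"claw":20}
    - {"dx":0,"dy":0,"dz":-0.018,"wx":0,"wy":0,"wz":0,"claw":20}
    - {"dx":0,"dy":-0.052,"dz":-0.02,"wx":-0.041,"wy":0,"wz":0,"claw":20}
    - {"dx":0,"dy":-0.088,"dz":-0.018,"wx":-0.07,"wy":0,"wz":0,"claw":20}
    - {"dx":0,"dy":-0.049,"dz":-0.028,"wx":-0.038,"wy":0,"wz":0,"claw":20}
    - {"dx":0,"dy":0,"dz":-0.038,"wx":0,"wy":0,"wz":0,"claw":20}

```text
clock: 5.05
tool_pos: [0.5627, 0.0537, 0.0671]
eef_rot: [0.998, 0.06, 0.001, 0.001]
contact_force: [-4.1, 1.7, -9.2]
opening: 0.319
finger_force: 57.3
```

```bash
cat > st.py <<'E'
from h import *
s=get_state();M=R.from_quat(s['eef_rot']).as_matrix()
print(s['clock'],s['tool_pos'].round(4),M[:,2].round(4),s['contact_force'].round(1),s['moment'].round(2),s['opening']*88.1,s['finger_force'])
E
cat > look.py <<'E'
from h import *
import sys
n=sys.argv[1]; snap('top',n)
W=world(n).reshape(-1,3)
W=W[(abs(W[:,0]-.605)<.12)&(abs(W[:,1]-.05)<.08)]
c,s=np.cos(.107),np.sin(.107); d=W[:,:2]-[.5628,.0492]; X=d@[c,s]; Y=d@[-s,c]
for nm,k in dict(plate=(X>-.045)&(X<.07)&(abs(Y)>.04)&(abs(Y)<.058)&(W[:,2]<.03),plate_far=(X>.06)&(X<.14)&(abs(Y)>.035)&(abs(Y)<.058)&(W[:,2]<.03),house=(abs(X)<.027)&(abs(Y)>.026)&(abs(Y)<.031)&(W[:,2]<.07)).items():
    print(nm,k.sum(),np.median(W[k,2]) if k.any() else 0)
E
python3 st.py; python3 look.py t2; sed -i "s/^n=.*/n=sys.argv[1]/" look.py; python3 - <<'E'
exec(open('look.py').read().replace("sys.argv[1]","'top0'"))
E
sed -i "s/^n=.*/n=sys.argv[1]; snap('top',n)/" look.py
```

```text
5.05 [0.5627 0.0537 0.0671] [ 0.0013 -0.0029 -1.    ] [-4.1  1.7 -9.2] [0.45 1.   0.16] 28.136566280158135 57.31806104478892
plate 71 0.013712399784664653
plate_far 74 0.012932438975001515
house 0 0
plate 586 0.012695911203470134
plate_far 506 0.012847621192200287
house 83 0.04604456704346971
```

Call:
step_arm:
  motion:
    - {"dx":0,"dy":0,"dz":0,"wx":0,"wy":0,"wz":0,"claw":20}
    - {"dx":0,"dy":0,"dz":0,"wx":0,"wy":0,"wz":0,"claw":20}

```text
clock: 5.3
tool_pos: [0.5629, 0.0473, 0.0677]
eef_rot: [0.999, 0.052, 0.0, 0.0]
contact_force: [-4.4, -3.4, 24.9]
opening: 0.315
finger_force: 60.1
```

```bash
python3 st.py; python3 look.py t3
```

```text
5.3 [0.5629 0.0473 0.0677] [ 9.e-04 -1.e-04 -1.e+00] [-4.4 -3.4 24.9] [-0.33  1.18  0.  ] 27.788767064839153 60.07166638271883
plate 2 0.01472653160682702
plate_far 0 0
house 0 0
```

View pics/t3.png

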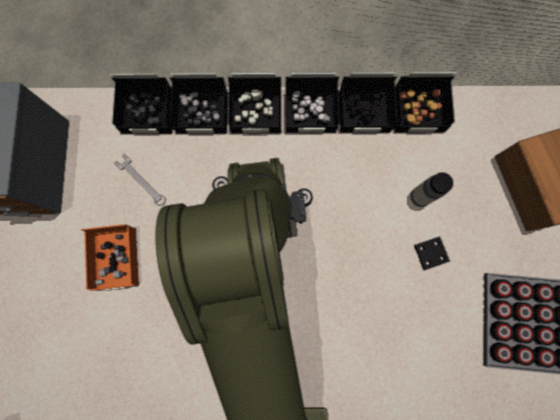

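The arm rose about 5.6 mm, more than the 3 mm commanded, and it is now pressing slightly downward on the jammed block. I'll slow the swings so the arm tracks better, using one smooth half-swing per call.

Call:
step_arm:
  motion:
    - {"dx":0,"dy":0.027,"dz":-0.014,"wx":0.019,"wy":0,"wz":0,"claw":20}
    - {"dx":0,"dy":0.058,"dz":-0.024,"wx":0.041,"wy":0,"wz":0,"claw":20}
    - {"dx":0,"dy":0.085,"dz":-0.027,"wx":0.06,"wy":0,"wz":0,"claw":20}
    - {"dx":0,"dy":0.098,"dz":-0.027,"wx":0.07,"wy":0,"wz":0,"claw":20}
    - {"dx":0,"dy":0.085,"dz":-0.032,"wx":0.06,"wy":0,"wz":0,"claw":20}
    - {"dx":0,"dy":0.059,"dz":-0.041,"wx":0.041,"wy":0,"wz":0,"claw":20}
    - {"dx":0,"dy":0.028,"dz":-0.049,"wx":0.019,"wy":0,"wz":0,"claw":20}
    - {"dx":0,"dy":0,"dz":-0.054,"wx":0,"wy":0,"wz":0,"claw":20}

```text
clock: 6.15
tool_pos: [0.5623, 0.0475, 0.0688]
eef_rot: [0.999, 0.053, -0.0, 0.002]
contact_force: [0.8, -4.6, -12.4]
opening: 0.315
finger_force: 60.0
```

```bash
python3 st.py
```

```text
6.15 [0.5623 0.0475 0.0688] [-6.0e-04 -4.3e-03 -1.0e+00] [  0.8  -4.6 -12.4] [-0.58 -0.19  0.  ] 27.720167994753744 59.98868032358587
```

Call:
step_arm:
  motion:
    - {"dx":0,"dy":-0.028,"dz":-0.002,"wx":-0.019,"wy":0,"wz":0,"claw":20}
    - {"dx":0,"dy":-0.061,"dz":-0.004,"wx":-0.041,"wy":0,"wz":0,"claw":20}
    - {"dx":0,"dy":-0.089,"dz":-0.003,"wx":-0.06,"wy":0,"wz":0,"claw":20}
    - {"dx":0,"dy":-0.102,"dz":-0.002,"wx":-0.07,"wy":0,"wz":0,"claw":20}
    - {"dx":0,"dy":-0.09,"dz":-0.008,"wx":-0.06,"wy":0,"wz":0,"claw":20}
    - {"dx":0,"dy":-0.062,"dz":-0.017,"wx":-0.041,"wy":0,"wz":0,"claw":20}
    - {"dx":0,"dy":-0.029,"dz":-0.025,"wx":-0.019,"wy":0,"wz":0,"claw":20}
    - {"dx":0,"dy":0,"dz":-0.031,"wx":0,"wy":0,"wz":0,"claw":20}

```text
clock: 6.95
tool_pos: [0.5619, 0.049, 0.0704]
eef_rot: [0.999, 0.054, -0.001, -0.001]
contact_force: [1.3, 0.2, -17.9]
opening: 0.31
finger_force: 60.0
```

```bash
python3 st.py
```

```text
6.95 [0.5619 0.049  0.0704] [-0.0022  0.0019 -1.    ] [  1.3   0.2 -17.9] [-0.25 -0.48  0.01] 27.327772097262933 60.04363473504782
```

Call:
step_arm:
  motion:
    - {"dx":0,"dy":0.029,"dz":0.001,"wx":0.019,"wy":0,"wz":0,"claw":20}
    - {"dx":0,"dy":0.062,"dz":0.003,"wx":0.041,"wy":0,"wz":0,"claw":20}
    - {"dx":0,"dy":0.091,"dz":0.005,"wx":0.06,"wy":0,"wz":0,"claw":20}
    - {"dx":0,"dy":0.105,"dz":0.006,"wx":0.07,"wy":0,"wz":0,"claw":20}
    - {"dx":0,"dy":0.091,"dz":0.001,"wx":0.06,"wy":0,"wz":0,"claw":20}
    - {"dx":0,"dy":0.063,"dz":-0.006,"wx":0.041,"wy":0,"wz":0,"claw":20}
    - {"dx":0,"dy":0.029,"dz":-0.013,"wx":0.019,"wy":0,"wz":0,"claw":20}
    - {"dx":0,"dy":0,"dz":-0.016,"wx":0,"wy":0,"wz":0,"claw":20}

```text
clock: 7.75
tool_pos: [0.5619, 0.0482, 0.072]
eef_rot: [0.999, 0.053, -0.001, 0.002]
contact_force: [0.7, -1.7, -14.8]
opening: 0.306
finger_force: 60.0
```

```bash
python3 st.py; python3 -c "
from h import *
snap('wrist','w4'); snap('scene','s4')
im=np.hstack([cv2.imread('pics/w4.png')[:,80:480],cv2.resize(cv2.imread('pics/s4.png')[150:290,230:370],(400,420))]); im=cv2.resize(im,(800,420)); cv2.imwrite('pics/c4.png',im)"
```

```text
7.75 [0.5619 0.0482 0.072 ] [-0.0016 -0.0036 -1.    ] [  0.7  -1.7 -14.8] [-0.19 -0.28  0.01] 26.979956361871906 60.01165324822068
```

View pics/c4.png

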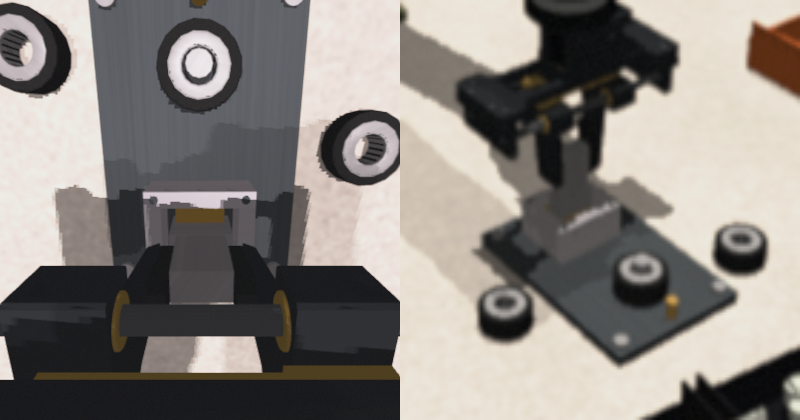

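The composite shows the nest flat on the bench with the block held between the fingers and rollers undisturbed. I'll check the nest height and whether the block is slipping in the grip, using depth.

```bash
cat > chk.py <<'E'
from h import *
import sys
c,s=np.cos(.107),np.sin(.107)
for f in sys.argv[1:]:
    W=world(f).reshape(-1,3); d=W[:,:2]-[.5628,.0492]; X=d@[c,s]; Y=d@[-s,c]; Z=W[:,2]
    o=[f]
    for k in ((X>.04)&(X<.07)&(abs(Y)<.055)&(Z<.03), (X>.014)&(X<.027)&(abs(Y)<.03)&(Z>.03)&(Z<.06)):
        o+=[k.sum(), np.median(Z[k]).round(4) if k.any() else None]
    k=(X>.0)&(X<.014)&(abs(Y)<.017)&(Z>.05); z=np.sort(Z[k])
    o+=['blk',k.sum(), z[-6:].round(4)]
    # tongue shoulder: width in y by height
    k=(X>.0)&(X<.016)&(abs(Y)>.0145)&(abs(Y)<.0185)&(Z>.05)&(Z<.09); o+=['shoulder',k.sum(), np.percentile(Z[k],[50,95]).round(4) if k.any() else None]
    print(*o)
E
python3 chk.py scene0 s4 w1 w4
```

```text
scene0 509 0.0093 44 0.0441 blk 199 [0.0973 0.0974 0.0976 0.0979 0.098  0.0982] shoulder 22 [0.0735 0.0868]
s4 519 0.0091 41 0.0439 blk 566 [0.5034 0.5044 0.5044 0.5052 0.5058 0.5067] shoulder 35 [0.074  0.0887]
w1 3822 0.0125 862 0.0453 blk 1039 [0.0989 0.0989 0.099  0.0991 0.0994 0.0998] shoulder 69 [0.0542 0.0557]
w4 7666 0.0125 1766 0.0453 blk 4576 [0.1183 0.1183 0.1184 0.1184 0.1185 0.1189] shoulder 444 [0.075  0.0888]
```

```bash
cat >> chk.py <<'E'
    k=(abs(Y)<.009)&(X>-.006)&(X<.012)&(Z>.05)&(Z<.15); print(np.percentile(Z[k],[90,95,98,100]).round(4), np.histogram(Z[k],np.arange(.08,.13,.002))[0])
E
python3 chk.py w1 w4
```

```text
w1 3822 0.0125 862 0.0453 blk 1039 [0.0989 0.0989 0.099  0.0991 0.0994 0.0998] shoulder 69 [0.0542 0.0557]
[0.098  0.0983 0.0986 0.0991] [  9  20  20  16  15  19  23  24 386  78   0   0   0   0   0   0   0   0
   0   0   0   0   0   0]
w4 7666 0.0125 1766 0.0453 blk 4576 [0.1183 0.1183 0.1184 0.1184 0.1185 0.1189] shoulder 444 [0.075  0.0888]
[0.1015 0.1017 0.1019 0.1028] [  57   73   62   73   73   74   83   87   84  141 1189   44    0    0
    0    0    0    0    0    0    0    0    0    0]
```

The nest is still down (plate 12.5 mm, housing 45.3 mm). But the block's top is only about 4 mm up while the TCP rose 10 mm, so the pads slipped about 6 mm, most likely during the first fast cycle. I'll re-grip lower and keep the swings gentle.

Call:
step_arm:
  motion:
    - {"dx":0.012,"dy":0,"dz":0.0,"wx":0,"wy":0,"wz":0,"claw":42}
    - {"dx":0.012,"dy":0,"dz":0,"wx":0,"wy":0,"wz":0,"claw":42}
    - {"dx":0.012,"dy":0,"dz":0.05,"wx":0,"wy":0,"wz":0,"claw":42}
    - {"dx":0.012,"dy":0,"dz":0.1,"wx":0,"wy":0,"wz":0,"claw":42}
    - {"dx":0.012,"dy":0,"dz":0.1,"wx":0,"wy":0,"wz":0,"claw":42}
    - {"dx":0.012,"dy":0,"dz":0.1,"wx":0,"wy":0,"wz":0,"claw":42}

```text
clock: 8.45
tool_pos: [0.5637, 0.0491, 0.0649]
eef_rot: [0.999, 0.054, -0.0, -0.0]
contact_force: [-1.2, 0.0, -0.5]
opening: 0.481
finger_force: 0.0
```

```bash
python3 st.py;python3 -c "
from h import *
snap('wrist','w5')"; python3 chk.py w5
```

```text
8.45 [0.5637 0.0491 0.0649] [-3.e-04  2.e-04 -1.e+00] [-1.2  0.  -0.5] [ 0.06 -0.02  0.01] 42.41342418995283 0.0
w5 8239 0.0124 1848 0.0453 blk 4197 [0.1025 0.1025 0.1026 0.1027 0.1028 0.103 ] shoulder 245 [0.0578 0.0804]
[0.1013 0.1016 0.1019 0.1026] [ 73  80  77  84  85  94  96  99 106 118 903  30   0   0   0   0   0   0
   0   0   0   0   0   0]
```

Call:
step_arm:
  motion:
    - {"dx":-0.008,"dy":0,"dz":0,"wx":0,"wy":0,"wz":0,"claw":20}
    - {"dx":-0.008,"dy":0,"dz":0,"wx":0,"wy":0,"wz":0,"claw":20}
    - {"dx":-0.008,"dy":0,"dz":0,"wx":0,"wy":0,"wz":0,"claw":20}
    - {"dx":-0.008,"dy":0,"dz":0,"wx":0,"wy":0,"wz":0,"claw":20}
  force: 60

```text
clock: 8.9
tool_pos: [0.5631, 0.0495, 0.0652]
eef_rot: [0.999, 0.054, 0.0, -0.0]
contact_force: [-0.1, 0.4, 1.7]
opening: 0.309
finger_force: 60.0
```

Call:
step_arm:
  motion:
    - {"dx":0,"dy":0.025,"dz":0.001,"wx":0.019,"wy":0,"wz":0,"claw":20}
    - {"dx":0,"dy":0.054,"dz":0.001,"wx":0.041,"wy":0,"wz":0,"claw":20}
    - {"dx":0,"dy":0.079,"dz":0.001,"wx":0.06,"wy":0,"wz":0,"claw":20}
    - {"dx":0,"dy":0.092,"dz":0.001,"wx":0.07,"wy":0,"wz":0,"claw":20}
    - {"dx":0,"dy":0.08,"dz":-0.004,"wx":0.06,"wy":0,"wz":0,"claw":20}
    - {"dx":0,"dy":0.055,"dz":-0.01,"wx":0.041,"wy":0,"wz":0,"claw":20}
    - {"dx":0,"dy":0.025,"dz":-0.017,"wx":0.019,"wy":0,"wz":0,"claw":20}
    - {"dx":0,"dy":0,"dz":-0.02,"wx":0,"wy":0,"wz":0,"claw":20}

```text
clock: 9.7
tool_pos: [0.5629, 0.0487, 0.0659]
eef_rot: [0.999, 0.053, -0.0, 0.001]
contact_force: [2.1, -1.7, -14.4]
opening: 0.312
finger_force: 60.0
```

Call:
step_arm:
  motion:
    - {"dx":0,"dy":-0.026,"dz":0.001,"wx":-0.019,"wy":0,"wz":0,"claw":20}
    - {"dx":0,"dy":-0.057,"dz":0.001,"wx":-0.041,"wy":0,"wz":0,"claw":20}
    - {"dx":0,"dy":-0.083,"dz":0.001,"wx":-0.06,"wy":0,"wz":0,"claw":20}
    - {"dx":0,"dy":-0.096,"dz":0.001,"wx":-0.07,"wy":0,"wz":0,"claw":20}
    - {"dx":0,"dy":-0.084,"dz":-0.004,"wx":-0.06,"wy":0,"wz":0,"claw":20}
    - {"dx":0,"dy":-0.057,"dz":-0.01,"wx":-0.041,"wy":0,"wz":0,"claw":20}
    - {"dx":0,"dy":-0.027,"dz":-0.017,"wx":-0.019,"wy":0,"wz":0,"claw":20}
    - {"dx":0,"dy":0,"dz":-0.02,"wx":0,"wy":0,"wz":0,"claw":20}

```text
clock: 10.5
tool_pos: [0.5627, 0.0497, 0.0673]
eef_rot: [0.999, 0.054, -0.0, -0.001]
contact_force: [1.5, 1.6, -15.6]
opening: 0.311
finger_force: 60.0
```

```bash
python3 st.py;python3 -c "
from h import *
snap('wrist','w6')"; python3 chk.py w6
```

```text
10.5 [0.5627 0.0497 0.0673] [-0.0011  0.0027 -1.    ] [  1.5   1.6 -15.6] [ 0.09 -0.27 -0.06] 27.413015094399956 60.01387721858919
w6 8022 0.0125 1835 0.0453 blk 5018 [0.1135 0.1136 0.1137 0.1137 0.1138 0.1142] shoulder 497 [0.0752 0.0889]
[0.1031 0.1034 0.1037 0.1044] [ 66  74  83  76  85  83  98  89  95 112 201 915  14   0   0   0   0   0
   0   0   0   0   0   0]
```

No slip now: the block is up about 2 mm with the TCP, and the nest is down. Continuing the same swings.

Call:
step_arm:
  motion:
    - {"dx":0,"dy":0.027,"dz":0.001,"wx":0.019,"wy":0,"wz":0,"claw":20}
    - {"dx":0,"dy":0.058,"dz":0.001,"wx":0.041,"wy":0,"wz":0,"claw":20}
    - {"dx":0,"dy":0.085,"dz":0.001,"wx":0.06,"wy":0,"wz":0,"claw":20}
    - {"dx":0,"dy":0.098,"dz":0.001,"wx":0.07,"wy":0,"wz":0,"claw":20}
    - {"dx":0,"dy":0.086,"dz":-0.004,"wx":0.06,"wy":0,"wz":0,"claw":20}
    - {"dx":0,"dy":0.059,"dz":-0.012,"wx":0.041,"wy":0,"wz":0,"claw":20}
    - {"dx":0,"dy":0.027,"dz":-0.019,"wx":0.019,"wy":0,"wz":0,"claw":20}
    - {"dx":0,"dy":0,"dz":-0.022,"wx":0,"wy":0,"wz":0,"claw":20}

```text
clock: 11.35
tool_pos: [0.5627, 0.0484, 0.0691]
eef_rot: [0.999, 0.053, -0.0, 0.002]
contact_force: [1.7, -1.4, -14.5]
opening: 0.311
finger_force: 60.0
```

Call:
step_arm:
  motion:
    - {"dx":0,"dy":-0.028,"dz":0.001,"wx":-0.019,"wy":0,"wz":0,"claw":20}
    - {"dx":0,"dy":-0.061,"dz":0.001,"wx":-0.041,"wy":0,"wz":0,"claw":20}
    - {"dx":0,"dy":-0.089,"dz":0.001,"wx":-0.06,"wy":0,"wz":0,"claw":20}
    - {"dx":0,"dy":-0.102,"dz":0.001,"wx":-0.07,"wy":0,"wz":0,"claw":20}
    - {"dx":0,"dy":-0.089,"dz":-0.004,"wx":-0.06,"wy":0,"wz":0,"claw":20}
    - {"dx":0,"dy":-0.061,"dz":-0.012,"wx":-0.041,"wy":0,"wz":0,"claw":20}
    - {"dx":0,"dy":-0.028,"dz":-0.019,"wx":-0.019,"wy":0,"wz":0,"claw":20}
    - {"dx":0,"dy":0,"dz":-0.022,"wx":0,"wy":0,"wz":0,"claw":20}

```text
clock: 12.15
tool_pos: [0.5625, 0.0495, 0.0708]
eef_rot: [0.999, 0.054, -0.001, -0.001]
contact_force: [1.9, 1.0, -15.0]
opening: 0.312
finger_force: 60.0
```

```bash
python3 st.py;python3 -c "
from h import *
snap('wrist','w7')"; python3 chk.py w7
```

```text
12.15 [0.5625 0.0495 0.0708] [-0.0016  0.0024 -1.    ] [  1.9   1.  -15. ] [ 0.01 -0.22 -0.02] 27.47564588188818 60.028029810637236
w7 7817 0.0125 1785 0.0453 blk 5086 [0.1171 0.1171 0.1172 0.1174 0.1175 0.1176] shoulder 461 [0.0747 0.0885]
[0.106  0.1063 0.1065 0.1073] [ 72  66  67  79  72  83  84  96  82 100 104 108 816 282   0   0   0   0
   0   0   0   0   0   0]
```

Call:
step_arm:
  motion:
    - {"dx":0,"dy":0.029,"dz":0.001,"wx":0.019,"wy":0,"wz":0,"claw":20}
    - {"dx":0,"dy":0.063,"dz":0.001,"wx":0.041,"wy":0,"wz":0,"claw":20}
    - {"dx":0,"dy":0.092,"dz":0.001,"wx":0.06,"wy":0,"wz":0,"claw":20}
    - {"dx":0,"dy":0.106,"dz":0.001,"wx":0.07,"wy":0,"wz":0,"claw":20}
    - {"dx":0,"dy":0.093,"dz":-0.004,"wx":0.06,"wy":0,"wz":0,"claw":20}
    - {"dx":0,"dy":0.064,"dz":-0.012,"wx":0.041,"wy":0,"wz":0,"claw":20}
    - {"dx":0,"dy":0.03,"dz":-0.019,"wx":0.019,"wy":0,"wz":0,"claw":20}
    - {"dx":0,"dy":0,"dz":-0.022,"wx":0,"wy":0,"wz":0,"claw":20}

```text
clock: 13.0
tool_pos: [0.5625, 0.0483, 0.0726]
eef_rot: [0.999, 0.053, -0.001, 0.002]
contact_force: [1.8, -2.2, -15.0]
opening: 0.312
finger_force: 60.0
```

Call:
step_arm:
  motion:
    - {"dx":0,"dy":-0.03,"dz":0.001,"wx":-0.019,"wy":0,"wz":0,"claw":20}
    - {"dx":0,"dy":-0.066,"dz":0.001,"wx":-0.041,"wy":0,"wz":0,"claw":20}
    - {"dx":0,"dy":-0.096,"dz":0.001,"wx":-0.06,"wy":0,"wz":0,"claw":20}
    - {"dx":0,"dy":-0.111,"dz":0.002,"wx":-0.07,"wy":0,"wz":0,"claw":20}
    - {"dx":0,"dy":-0.097,"dz":-0.004,"wx":-0.06,"wy":0,"wz":0,"claw":20}
    - {"dx":0,"dy":-0.067,"dz":-0.012,"wx":-0.041,"wy":0,"wz":0,"claw":20}
    - {"dx":0,"dy":-0.031,"dz":-0.019,"wx":-0.019,"wy":0,"wz":0,"claw":20}
    - {"dx":0,"dy":0,"dz":-0.022,"wx":0,"wy":0,"wz":0,"claw":20}

```text
clock: 13.8
tool_pos: [0.5623, 0.0496, 0.0743]
eef_rot: [0.999, 0.054, -0.001, -0.001]
contact_force: [1.1, 2.1, -15.4]
opening: 0.31
finger_force: 60.0
```

Call:
step_arm:
  motion:
    - {"dx":0,"dy":0.032,"dz":0.001,"wx":0.019,"wy":0,"wz":0,"claw":20}
    - {"dx":0,"dy":0.069,"dz":0.001,"wx":0.041,"wy":0,"wz":0,"claw":20}
    - {"dx":0,"dy":0.1,"dz":0.002,"wx":0.06,"wy":0,"wz":0,"claw":20}
    - {"dx":0,"dy":0.116,"dz":0.002,"wx":0.07,"wy":0,"wz":0,"claw":20}
    - {"dx":0,"dy":0.102,"dz":-0.003,"wx":0.06,"wy":0,"wz":0,"claw":20}
    - {"dx":0,"dy":0.07,"dz":-0.011,"wx":0.041,"wy":0,"wz":0,"claw":20}
    - {"dx":0,"dy":0.033,"dz":-0.019,"wx":0.019,"wy":0,"wz":0,"claw":20}
    - {"dx":0,"dy":0,"dz":-0.022,"wx":0,"wy":0,"wz":0,"claw":20}

```text
clock: 14.6
tool_pos: [0.5624, 0.0483, 0.0761]
eef_rot: [0.999, 0.053, -0.001, 0.002]
contact_force: [1.1, -1.0, -14.5]
opening: 0.313
finger_force: 60.0
```

Call:
step_arm:
  motion:
    - {"dx":0,"dy":-0.033,"dz":0.001,"wx":-0.019,"wy":0,"wz":0,"claw":20}
    - {"dx":0,"dy":-0.072,"dz":0.001,"wx":-0.041,"wy":0,"wz":0,"claw":20}
    - {"dx":0,"dy":-0.105,"dz":0.002,"wx":-0.06,"wy":0,"wz":0,"claw":20}
    - {"dx":0,"dy":-0.121,"dz":0.002,"wx":-0.07,"wy":0,"wz":0,"claw":20}
    - {"dx":0,"dy":-0.106,"dz":-0.003,"wx":-0.06,"wy":0,"wz":0,"claw":20}
    - {"dx":0,"dy":-0.073,"dz":-0.011,"wx":-0.041,"wy":0,"wz":0,"claw":20}
    - {"dx":0,"dy":-0.034,"dz":-0.019,"wx":-0.019,"wy":0,"wz":0,"claw":20}
    - {"dx":0,"dy":0,"dz":-0.022,"wx":0,"wy":0,"wz":0,"claw":20}

```text
clock: 15.4
tool_pos: [0.5622, 0.0497, 0.0778]
eef_rot: [0.999, 0.054, -0.001, -0.001]
contact_force: [1.0, 1.2, -15.0]
opening: 0.308
finger_force: 60.0
```

```bash
python3 st.py;python3 -c "
from h import *
snap('wrist','w8')"; python3 chk.py w8
```

```text
15.4 [0.5622 0.0497 0.0778] [-0.0022  0.0026 -1.    ] [  1.    1.2 -15. ] [ 0.2  -0.06  0.01] 27.15473387962881 60.01313857734203
w8 7337 0.0125 1649 0.0453 blk 5237 [0.1241 0.1242 0.1243 0.1244 0.1246 0.1246] shoulder 394 [0.0691 0.0885]
[0.1121 0.1124 0.1127 0.1136] [ 57  59  62  68  71  73  79  64  86  86  91  87  94 105 106 765 381   0
   0   0   0   0   0   0]
```

Call:
step_arm:
  motion:
    - {"dx":0,"dy":0.034,"dz":0.001,"wx":0.019,"wy":0,"wz":0,"claw":20}
    - {"dx":0,"dy":0.075,"dz":0.002,"wx":0.041,"wy":0,"wz":0,"claw":20}
    - {"dx":0,"dy":0.109,"dz":0.003,"wx":0.06,"wy":0,"wz":0,"claw":20}
    - {"dx":0,"dy":0.126,"dz":0.003,"wx":0.07,"wy":0,"wz":0,"claw":20}
    - {"dx":0,"dy":0.11,"dz":-0.003,"wx":0.06,"wy":0,"wz":0,"claw":20}
    - {"dx":0,"dy":0.076,"dz":-0.011,"wx":0.041,"wy":0,"wz":0,"claw":20}
    - {"dx":0,"dy":0.035,"dz":-0.019,"wx":0.019,"wy":0,"wz":0,"claw":20}
    - {"dx":0,"dy":0,"dz":-0.022,"wx":0,"wy":0,"wz":0,"claw":20}

```text
clock: 16.25
tool_pos: [0.5623, 0.0479, 0.0797]
eef_rot: [0.999, 0.053, -0.001, 0.002]
contact_force: [0.8, -1.3, -15.1]
opening: 0.311
finger_force: 60.0
```

Call:
step_arm:
  motion:
    - {"dx":0,"dy":-0.036,"dz":0.001,"wx":-0.019,"wy":0,"wz":0,"claw":20}
    - {"dx":0,"dy":-0.077,"dz":0.002,"wx":-0.041,"wy":0,"wz":0,"claw":20}
    - {"dx":0,"dy":-0.113,"dz":0.003,"wx":-0.06,"wy":0,"wz":0,"claw":20}
    - {"dx":0,"dy":-0.13,"dz":0.003,"wx":-0.07,"wy":0,"wz":0,"claw":20}
    - {"dx":0,"dy":-0.114,"dz":-0.003,"wx":-0.06,"wy":0,"wz":0,"claw":20}
    - {"dx":0,"dy":-0.078,"dz":-0.011,"wx":-0.041,"wy":0,"wz":0,"claw":20}
    - {"dx":0,"dy":-0.037,"dz":-0.019,"wx":-0.019,"wy":0,"wz":0,"claw":20}
    - {"dx":0,"dy":0,"dz":-0.022,"wx":0,"wy":0,"wz":0,"claw":20}

```text
clock: 17.05
tool_pos: [0.5621, 0.0505, 0.0814]
eef_rot: [0.999, 0.055, -0.001, -0.002]
contact_force: [-0.5, 0.8, -2.7]
opening: 0.31
finger_force: 60.0
```

Call:
step_arm:
  motion:
    - {"dx":0,"dy":0.037,"dz":0.001,"wx":0.019,"wy":0,"wz":0,"claw":20}
    - {"dx":0,"dy":0.08,"dz":0.002,"wx":0.041,"wy":0,"wz":0,"claw":20}
    - {"dx":0,"dy":0.116,"dz":0.003,"wx":0.06,"wy":0,"wz":0,"claw":20}
    - {"dx":0,"dy":0.134,"dz":0.003,"wx":0.07,"wy":0,"wz":0,"claw":20}
    - {"dx":0,"dy":0.118,"dz":-0.003,"wx":0.06,"wy":0,"wz":0,"claw":20}
    - {"dx":0,"dy":0.081,"dz":-0.011,"wx":0.041,"wy":0,"wz":0,"claw":20}
    - {"dx":0,"dy":0.038,"dz":-0.019,"wx":0.019,"wy":0,"wz":0,"claw":20}
    - {"dx":0,"dy":0,"dz":-0.022,"wx":0,"wy":0,"wz":0,"claw":20}

```text
clock: 17.85
tool_pos: [0.5632, 0.0492, 0.0842]
eef_rot: [0.999, 0.054, 0.0, 0.001]
contact_force: [0.2, 0.5, -1.9]
opening: 0.311
finger_force: 60.0
```

```bash
python3 st.py;python3 -c "
from h import *
snap('wrist','w9')"; python3 chk.py w9
```

```text
17.85 [0.5632 0.0492 0.0842] [ 7.0e-04 -2.6e-03 -1.0e+00] [ 0.2  0.5 -1.9] [ 0.04 -0.02 -0.01] 27.38946581285835 59.98540733009577
w9 6839 0.0125 1532 0.0453 blk 5509 [0.1306 0.1306 0.1307 0.1308 0.1309 0.1315] shoulder 345 [0.0736 0.0886]
[0.1179 0.1182 0.1184 0.1194] [ 49  57  57  63  57  60  64  72  74  74  70  84  86  83  89  88 105 102
 918 256   0   0   0   0]
```

The block is free of the jaws: only its weight is left on the wrist. Now lifting straight up, slowly.

Call:
step_arm:
  motion:
    - {"dx":0,"dy":0,"dz":0,"wx":0,"wy":0,"wz":0,"claw":20}
    - {"dx":0,"dy":0,"dz":0,"wx":0,"wy":0,"wz":0,"claw":20}
    - {"dx":0,"dy":0,"dz":-0.03,"wx":0,"wy":0,"wz":0,"claw":20}
    - {"dx":0,"dy":0,"dz":-0.06,"wx":0,"wy":0,"wz":0,"claw":20}
    - {"dx":0,"dy":0,"dz":-0.1,"wx":0,"wy":0,"wz":0,"claw":20}
    - {"dx":0,"dy":0,"dz":-0.1,"wx":0,"wy":0,"wz":0,"claw":20}

```text
clock: 18.5
tool_pos: [0.5636, 0.0487, 0.0926]
eef_rot: [0.999, 0.053, 0.001, -0.0]
contact_force: [-0.2, -0.2, -2.5]
opening: 0.311
finger_force: 60.0
```

Call:
step_arm:
  motion:
    - {"dx":0,"dy":0,"dz":-0.05,"wx":0,"wy":0,"wz":0,"claw":20}
    - {"dx":0,"dy":0,"dz":-0.11,"wx":0,"wy":0,"wz":0,"claw":20}
    - {"dx":0,"dy":0,"dz":-0.18,"wx":0,"wy":0,"wz":0,"claw":20}
    - {"dx":0,"dy":0,"dz":-0.25,"wx":0,"wy":0,"wz":0,"claw":20}
    - {"dx":0,"dy":0,"dz":-0.31,"wx":0,"wy":0,"wz":0,"claw":20}
    - {"dx":0,"dy":0,"dz":-0.34,"wx":0,"wy":0,"wz":0,"claw":20}
    - {"dx":0,"dy":0,"dz":-0.34,"wx":0,"wy":0,"wz":0,"claw":20}
    - {"dx":0,"dy":0,"dz":-0.34,"wx":0,"wy":0,"wz":0,"claw":20}

```text
clock: 19.3
tool_pos: [0.563, 0.0492, 0.1192]
eef_rot: [0.999, 0.054, -0.0, 0.0]
contact_force: [-0.1, 0.4, -2.5]
opening: 0.309
finger_force: 60.0
```

```bash
python3 st.py;python3 -c "
from h import *
snap('wrist','w10'); snap('scene','s10')
im=np.hstack([cv2.imread('pics/w10.png')[:,80:480],cv2.resize(cv2.imread('pics/s10.png')[150:290,230:370],(400,420))]); cv2.imwrite('pics/c10.png',im)"; python3 chk.py w10; python3 st.py
```

```text
19.3 [0.563  0.0492 0.1192] [-1.e-04 -1.e-04 -1.e+00] [-0.1  0.4 -2.5] [ 0.04  0.06 -0.02] 27.204646509258147 59.986773524433374
w10 5148 0.0125 1151 0.0453 blk 5776 [0.1655 0.1655 0.1656 0.1656 0.1656 0.1657] shoulder 88 [0.0831 0.0895]
[0.1456 0.1478 0.149  0.15  ] [25 30 37 25 38 30 36 37 39 41 38 43 42 42 56 40 52 46 57 57 60 56 60 61]
19.4 [0.5629 0.0491 0.119 ] [-5.e-04 -2.e-04 -1.e+00] [ 0.3 -0.8 -1.6] [ 0.01 -0.04 -0.02] 27.58357841918686 59.98675284907222
```

View pics/c10.png

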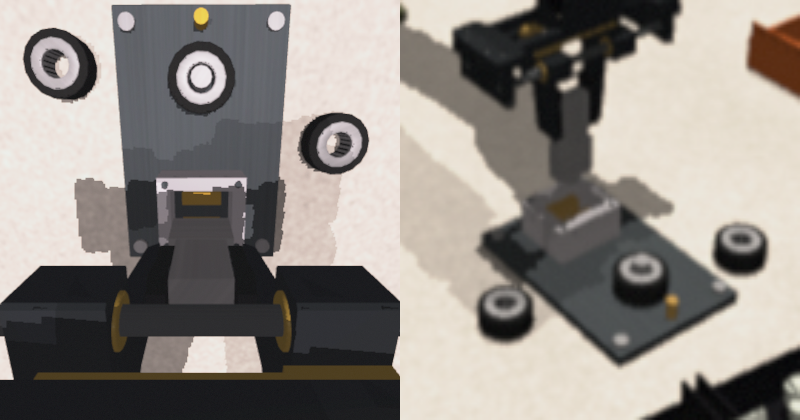

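The views show the block upright and fully out, about 22 mm above its open slot. The nest is flat and the rollers are in place.

```bash
python3 -c "
from plant import workorder
print(workorder.finish_job())"
```

```text
the job is handed in; nothing more can be done
None
```

The locating block was rocked free and is still gripped, upright and still, about 22 mm above its slot; the nest read flat on the bench at every check, though not mid-swing, and the rollers look untouched; I re-gripped once after the pads slipped about 6 mm; the job was handed in at about 19.4 s with no verdict returned.

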